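# Clear the dish onto the microscope and hold the collection box open

### The arm

A 6-joint arm with a two-finger parallel gripper is mounted at the origin on the work surface. World frame = base frame: x ahead of the robot, y to its left, z up, the work surface at z = 0. Lengths are in mm, angles in rad, forces in N, time in s.
With the tool pointing down it reaches from about 225 to 875 mm from the base axis. Payload 3.4 kg.
Tool frame: the origin (TCP) lies midway between the tips of the shut fingers; the grasp point (between the pads) lies arm.grip_depth behind it (arm.grip_depth is the distance from the TCP to the grasp point, in mm); z points along the fingers, y is the line along which they close (so a half turn about z gives the same grasp; the last joint's range is limited). The gripper opens to 85 mm and grips with 20 to 120 N. Pads are 22 mm wide; open, the fingers measure 114 mm over their backs; the gripper's body (76 mm by 85 mm) begins 54 mm behind the grasp point. The pads swing forward as they close: fully open they stand 13 mm farther back than shut.
Start: joints at [1.219, 0.276, 1.505, -0, 1.361, -0.121], TCP at [131.549, 559.783, 231.328] pointing down, gripper open.
Joint ranges: [-2.89, 2.89], [-0.75, 2.08], [0.22, 2.7], [-1.18, 4.32], [0.11, 2.71], [-2.7, 2.7]. Speed limits (rad/s): [2.57, 2.57, 3.14, 3.14, 3.14, 3.14].

### API

Orientations are given as a unit quaternion [w, x, y, z].
In Python, from workcell import arm, eyes, workorder gives the robot as it stands.
- The arm moves only by the tool step_arm, never from a script. Its argument "steps" is a list of rows, each an object with "delta_pos": the shift along the tool's x, y, z scaled (see below), a list of three; "rotation": the turn, a rotation vector about the tool's x, y, z scaled (see below), a list of three; "hand": the closure, from -1 (fully open) to 1 (shut). A call has 1 to 8 rows; each row shifts and turns the commanded pose from where the row before left it, along the tool's axes as they then stand; what a row does not reach is not made up. The controller multiplies each number of a shift by 0.08 m and each number of a turn by 45 degrees. A row lasts 1/12 s, in which the tool goes at most 41.7 mm and 7.16 degrees, less where a joint would pass 70% of its speed; a pose out of reach is approached as far as the arm can. A call with a number of a shift or a turn outside -1 to 1 is refused whole. A call with a gripper value outside its range is refused whole. The fingers move at their own pace and stop on an object; "squeeze" is the grip in N (left out, the last holds). Time passes only in rows, so rows that do not move let the fingers close. It gives the time, the measured TCP pose, the force, the opening and the grip force at its end, in the units of the state.
- arm.get_obs(): the state, without advancing time (a new reading comes with each control period).
- eyes.snapshot(name): name is "side" or "top"; returns the picture (480x640x3 uint8, red, green, blue); there is no depth.
- eyes.calibration(name): a dict with "K" (3x3 intrinsics, pixels), "dist_coeffs" ([k1, k2, p1, p2, k3] as OpenCV has them; the pictures are not rectified), "extrinsics" (4x4, takes a point from camera to world coordinates). Camera axes: x right, y down, z forward; pixel columns grow to the right and rows downward; lengths in mm; the calibration is good to about 2 mm. A picture is of the moment at which its call begins. calibration takes no time and is no camera call.
- workorder.close_job(): hands the job in; it is judged then, once.
The state is a dict: "t": time; "qpos": joint angles; "qvel": joint speeds; "joint_efforts": joint torques, N m; "position": TCP position; "orientation": TCP orientation; "ft_force": force on the tool from outside, world axes, zero at the start; "wrist_torque": the same for the moment, N m; "gripper_width": finger opening in mm; "grasp_force": force on a finger pad.
Only numpy, scipy, OpenCV 4.12 (cv2) and the standard library are available. Lean on these libraries where they do the work, as an engineer would, in place of code of your own. Each camera call takes 0.05 s, during which the arm holds its last target. There are 200 camera calls.

### The job

I want to compare the beetle in the open glass dish with the reference collection: pick the dish, kept level, off the glass lid of the wooden specimen box and set it down, without dropping it, wholly on the round white stage plate of the microscope. Then raise the box lid smoothly by its brass knob and hold it open at 60 degrees from closed, so that I have both hands free to pick out a pinned specimen: the lid falls shut by itself, so finish while still holding it there, with nothing else propping it. Leave the other things on the bench where they are.

Things in the scene. Friction and masses are not known exactly. Their poses are not given: they have to be found in the camera images.
- specimen_box: fixed wooden insect collection box with a framed glass lid over a white foam bed of pinned beetles. 220 mm deep (its x), 300 mm wide (its y), 63 mm high closed (tray 45, lid 18: 20 mm frame, glass flush with its top). Origin under the box's centre, on the table; +x points from the front (knob side) to the hinges at the rear, z up. The table within 30 mm of its front is clear
- box_lid (a joint): hinge of the specimen box's lid, rad: 0 closed (flat), grows as the front edge rises; 60 degrees = 1.047; stop at 1.85. The lid weighs about 0.45 kg (varies): some 2 N at the knob lifts it. Hardly any friction and no stay: let go below about 90 degrees it falls shut
- lid_hinge (a point): point on the hinge line, middle of the rear lower edge of the lid (45 mm above the table); the hinge line runs along this point's y (the box's y). Does not move with the lid
- lid_knob (a point): centre of the 20 mm wide, 16 mm long head of the brass knob in the middle of the lid's front edge (axis along the lid's x, on a 10 mm neck). Lies 22 mm out from the front face, 242 mm from the hinge line along the lid, 9 mm above the lid's underside: 54 mm above the table when closed. Moves with the lid. Pinched from above across the box's y, it can turn between the pads as the lid rises
- dish: open glass petri dish with a brown beetle on white paper, 60 mm outside diameter, 16 mm high, wall 2.5 mm, 60 g (varies); it starts standing on the glass lid. Origin at the centre of its underside, z up. Can be pinched across its outside diameter from above
- microscope: fixed pale green-grey stereo microscope. Origin on the table under the stage plate's centre. Base top 40 mm up, y -95 to +95, x -85 to +195 mm. Steel pillar, 28 mm, at x = 150, with a 60 mm sleeve from 170 mm up; low stage clips (to 50 mm up) at x 74 to 86, y +-44 to +-89. The head is swung aside on the pillar towards -y, 200 to 380 mm up, so the space over the plate is free
- stage_plate (a point): centre of the top of the round white stage plate, 100 mm diameter, flush with the base, 40 mm above the table; axes as the microscope's
- jar: bystander: amber glass jar with black cap, 64 mm diameter, 95 mm high, origin under its centre
- dish_stack: bystander: stack of four empty clear dishes, 62 mm diameter, 60 mm high, origin under its centre
- pinning_block: bystander: stepped wooden pinning block 90 x 28 x 36 mm, origin under its centre
- pin_tin: bystander: round steel tin 51 mm diameter, 22 mm high, stands beside the left (+y) side of the specimen box; origin under its centre
- vial: bystander: small clear vial with a white cap, 24 mm diameter, 55 mm high, beside the right (-y) side of the microscope's base; origin under its centre
- forceps: bystander: steel forceps 115 mm long, 8 mm high, lying on the table in front of the left half of the box; origin under its middle
- brush: bystander: fine red-handled brush, 150 mm long, 8 mm thick, lying in front of the microscope's base; origin under its middle
Not all that is in view belongs to the job. What is shaped like the dish but pink or purple is not meant.

How it is judged:
By the outcome, as a careful person would: the job done as asked, in the order asked, and still so for the second after the job is handed in, while the arm keeps its last pose, push and grip.
It also fails if it takes over 58 s, if anything falls off the work surface, if the arm or the gripper's body presses on something with over 40 N, if the wrist force passes 120 N, or if a joint passes its speed limit or range.

## Working session

There is one attempt and no reset: what is moved stays moved. The work goes in short steps, Python scripts to look and compute and a tool call to move; the robot and the scene stay as the last step left them, time stands still between calls to the robot, and variables do not carry over. Pictures are saved under pics/ and viewed, at most 10 in all, crops included, and the job is handed in when it is done.

Besides the shell and the picture viewer there is one more tool, called by a JSON object that holds its "op" and its "data". step_arm: Moves the arm, as the interface text tells. Shifts and turns lie within -1 to 1; 1 stands for 0.08 m of shift or 45 degrees of turn. Its arguments: {"type":"object","properties":{"steps":{"type":"array","items":{"type":"object","properties":{"delta_pos":{"type":"array","items":{"type":"number","minimum":-1,"maximum":1}},"rotation":{"type":"array","items":{"type":"number","minimum":-1,"maximum":1}},"hand":{"type":"number"}}}},"squeeze":{"type":"number"}},"required":["steps"]}

```bash
ls; mkdir -p pics
python3 - <<'E'
from workcell import arm, eyes
import cv2, numpy as np
print(arm.grip_depth, arm.get_obs())
for n in("top","side"):
    cv2.imwrite(f"pics/{n}0.png",eyes.snapshot(n)[:,:,::-1]); c=eyes.calibration(n); print(n,{k:np.round(v,3).tolist() for k,v in c.items()})
E
```

```text
pics
18.700000000000003 {'t': 0.0, 'qpos': array([ 1.21901998e+00,  2.76619598e-01,  1.50616848e+00,  1.57329222e-05,
        1.36072033e+00, -1.20994875e-01]), 'qvel': array([-0.00091969, -0.00057514, -0.00085768,  0.00102226,  0.00070461,
       -0.00095653]), 'joint_efforts': array([ 8.40312259e-04, -4.16784525e+01, -2.45800102e+01,  2.12357901e-05,
        1.13124165e-02,  1.05881725e-05]), 'position': array([131.33014706, 559.23515824, 230.4116204 ]), 'orientation': array([-2.31803518e-04,  1.15136420e-01,  9.93349227e-01, -9.29437770e-04]), 'ft_force': array([ 0.05423618, -0.12484918,  0.07153905]), 'wrist_torque': array([ 0.0050969 ,  0.00953739, -0.00820842]), 'grasp_force': 0.0, 'gripper_width': 85.5476313383128}
top {'K': [[500.217, 0.0, 308.285], [0.0, 500.217, 237.128], [0.0, 0.0, 1.0]], 'dist_coeffs': [-0.138, 0.0, 0.0, 0.0, 0.0], 'extrinsics': [[0.026, -0.994, 0.102, 403.408], [-1.0, -0.027, -0.006, 55.756], [0.009, -0.101, -0.995, 1427.698], [0.0, 0.0, 0.0, 1.0]]}
side {'K': [[440.151, 0.0, 317.806], [0.0, 440.151, 239.624], [0.0, 0.0, 1.0]], 'dist_coeffs': [-0.059, 0.0, 0.0, 0.0, 0.0], 'extrinsics': [[0.989, -0.059, 0.133, 393.629], [-0.143, -0.546, 0.826, -825.845], [0.024, -0.836, -0.548, 622.953], [0.0, 0.0, 0.0, 1.0]]}
```

View pics/top0.png

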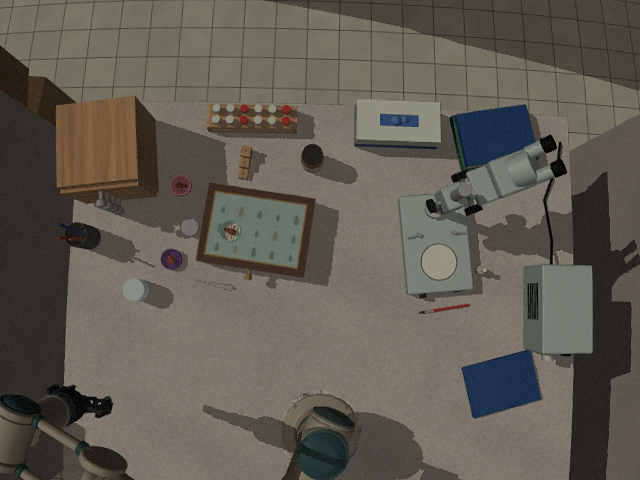

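View pics/side0.png

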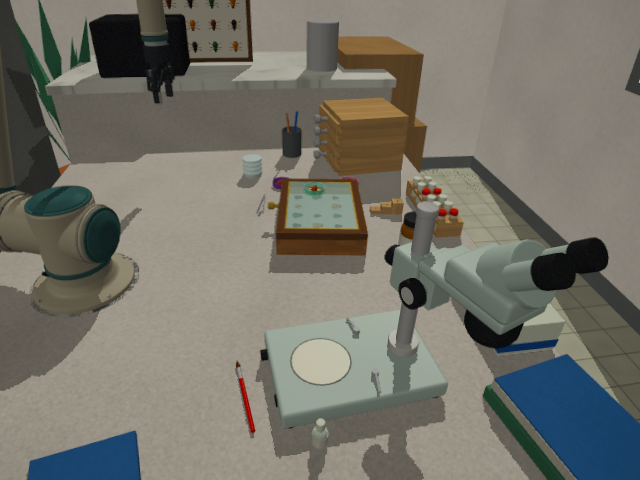

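The top view shows the box centred near (257,230), the dish at (231,231), the knob at (248,275) and the stage plate at (438,261). In the side view the dish is at (314,188), the knob at (272,206) and the plate at (321,361). Next I'll zoom in on these.

```bash
cat > h.py <<'E'
import numpy as np, cv2
from workcell import arm, eyes
C={n:eyes.calibration(n) for n in("top","side")}
def ray(n,p):
    c=C[n]; u=cv2.undistortPoints(np.array([[p]],float),np.array(c["K"]),np.array(c["dist_coeffs"]))[0,0]
    E=np.array(c["extrinsics"]); d=E[:3,:3]@[u[0],u[1],1]; return E[:3,3],d/np.linalg.norm(d)
def plane(n,p,z):
    o,d=ray(n,p); return o+d*(z-o[2])/d[2]
def tri(pt,ps):
    (a,d),(b,e)=ray("top",pt),ray("side",ps)
    s=np.linalg.lstsq(np.c_[d,-e],b-a,rcond=None)[0]; p,q=a+s[0]*d,b+s[1]*e
    return (p+q)/2,np.linalg.norm(p-q)
def pix(n,P):
    c=C[n]; E=np.linalg.inv(np.array(c["extrinsics"]))
    return cv2.projectPoints(np.array([P],float),cv2.Rodrigues(E[:3,:3])[0],E[:3,3],np.array(c["K"]),np.array(c["dist_coeffs"]))[0][0,0]
def crop(f,x,y,w,h): return cv2.resize(cv2.imread(f)[y:y+h,x:x+w],(400,300),interpolation=cv2.INTER_CUBIC)
E
python3 - <<'E'
from h import *
t,s="pics/top0.png","pics/side0.png"
a=np.vstack([np.hstack([crop(t,190,183,136,102),crop(t,390,190,136,102)]),np.hstack([crop(s,250,165,136,102),crop(s,260,310,136,102)])])
cv2.imwrite("pics/c0.png",cv2.convertScaleAbs(a,alpha=1.3))
# masks: plate = cream, big blob
for n,f,(x,y,w,h) in(("top",t,(400,225,75,75)),("side",s,(275,325,95,70))):
    im=cv2.imread(f)[y:y+h,x:x+w].astype(int); b,g,r=im[...,0],im[...,1],im[...,2]
    m=((r-b>8)&(r>150)&(r>=g)).astype(np.uint8); m=cv2.morphologyEx(m,cv2.MORPH_OPEN,np.ones((3,3)))
    c=max(cv2.findContours(m,0,cv2.CHAIN_APPROX_NONE)[0],key=cv2.contourArea); e=cv2.fitEllipse(c); print(n,"plate",e[0][0]+x,e[0][1]+y,e[1],im[h//2,w//2])
E
```

```text
top plate 443.5 250.0 (2.4083189964294434, 4.013864994049072) [129 145 148]
side plate 318.383544921875 361.7596893310547 (43.03499221801758, 54.403072357177734) [169 190 192]
```

View pics/c0.png

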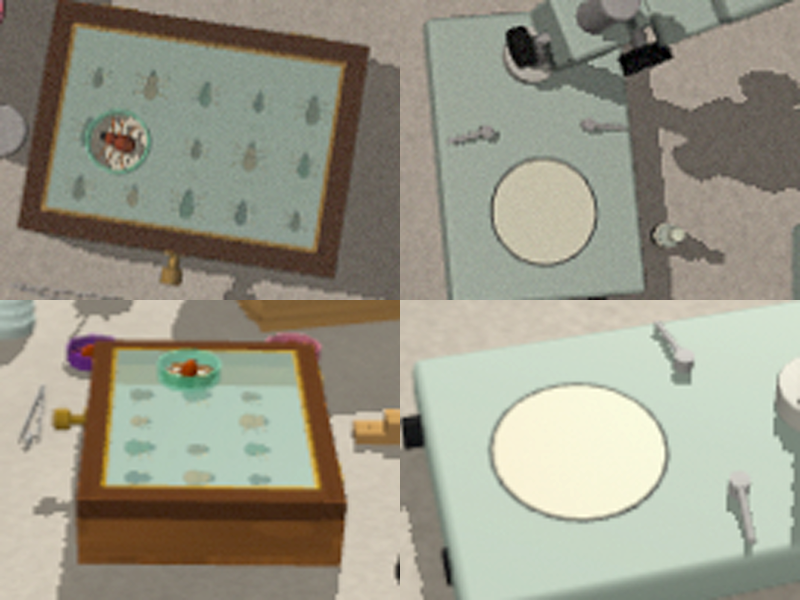

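The crops are scaled 2.94x. In the top view the lid's outer corners are at crop (55,2), (368,45), (333,275) and (20,227), with the teal dish ring at (117,141), the knob head at (171,270) and the plate at (544,211). In the side view the dish ring is at (189,369), the knob at (62,419) and the plate at (579,451). I'll refine these with masks and triangulate.

Run:
```python
from h import *
im={n:cv2.GaussianBlur(cv2.imread(f"pics/{n}0.png"),(3,3),0) for n in("top","side")}
def blob(n,roi,f,near=None):
    x,y,w,h=roi; a=im[n][y:y+h,x:x+w].astype(int); m=f(a[...,0],a[...,1],a[...,2]).astype(np.uint8)
    c=max(cv2.findContours(m,0,cv2.CHAIN_APPROX_NONE)[0],key=cv2.contourArea); return c.reshape(-1,2)+[x,y]
P={}
for n,r in(("top",(405,230,66,60)),("side",(278,330,90,64))):
    c=blob(n,r,lambda b,g,r:(r>=g-1)&(r>120)); e=cv2.fitEllipse(cv2.convexHull(c)); P[n]=e[0]; print("plate",n,e)
print(tri(P["top"],P["side"]),plane("top",P["top"],40),plane("side",P["side"],40))
D={}
for n,r,k in(("top",(214,214,32,34),16),("side",(300,178,28,22),35)):
    c=blob(n,r,lambda b,g,r:(g-r>k)); h=cv2.convexHull(c); e=cv2.fitEllipse(h); D[n]=e[0]; print("dish",n,e,cv2.boundingRect(h))
print(tri(D["top"],D["side"]),plane("top",D["top"],75),plane("side",D["side"],75))
K={}
for n,r,f in(("top",(240,268,18,16),lambda b,g,r:(r-b>28)&(r>70)),("side",(262,198,20,16),lambda b,g,r:(r-b>50))):
    c=blob(n,r,f); K[n]=cv2.minAreaRect(c)[0]; print("knob",n,cv2.minAreaRect(c))
print(tri(K["top"],K["side"]))
# lid outline
c=blob("top",(190,178,134,112),lambda b,g,r:(r<95)&(r-b>8)&(r>g+4)); q=cv2.minAreaRect(c); print(q)
ap=cv2.approxPolyDP(cv2.convexHull(c),8,True).reshape(-1,2); print(ap.tolist())
for cr in((55,2),(368,45),(333,275),(20,227)):
    p=((cr[0]+.5)/2.941-.5+190,(cr[1]+.5)/2.941-.5+183); print(np.round(p,1),plane("top",p,63).round(1))
# side lid top corners (from crop)
for cr in((89,344),(318,340),(80,502),(345,505)):
    p=((cr[0]+.5)/2.941-.5+250,(cr[1]-300+.5)/2.941-.5+165); print("s",plane("side",p,63).round(1))
```

```text
plate top ((438.41827392578125, 261.500732421875), (33.91954803466797, 34.712032318115234), 159.85523986816406)
plate side ((320.11041259765625, 361.4429016113281), (45.17790985107422, 58.67898941040039), 93.53619384765625)
(array([ 485.68343473, -320.59590545,   36.8553239 ]), np.float64(1.3859992377897574)) [ 486.18742259 -319.81866363   40.        ] [ 484.4962118 -323.2974128   40.       ]
dish top ((229.44622802734375, 230.49472045898438), (22.969377517700195, 23.27033233642578), 123.6312255859375) (218, 219, 24, 24)
dish side ((313.8384094238281, 188.82269287109375), (14.541460990905762, 21.21780776977539), 90.64141845703125) (304, 183, 21, 14)
(array([554.19177759, 263.93915045,  69.26505232]), np.float64(0.7178191579072658)) [553.91306384 263.03074002  75.        ] [552.16702754 252.61933882  75.        ]
knob top ((247.0, 273.5), (11.0, 6.0), 90.0)
knob side ((274.5, 205.5), (15.0, 13.0), 90.0)
(array([439.87448268, 213.3838629 ,  50.39098264]), np.float64(1.9281192910880993))
((256.5, 232.5), (109.0, 133.0), 90.0)
[[190, 178], [314, 198], [323, 206], [323, 284], [270, 287], [196, 260]]
[208.4 183.4] [685.9 329.9  63. ]
[314.8 198. ] [652.1  32.3  63. ]
[302.9 276.2] [435.5  59.4  63. ]
[196.5 259.9] [471.8 352.6  63. ]
s [465.1 344.8  63. ]
s [695.  332.5  63. ]
s [437.   54.1  63. ]
s [648.9  26.9  63. ]
```

```bash
cat >> h.py <<'E'
from scipy.spatial.transform import Rotation as R
def to(P,yaw_y=83.3):
    """tool-frame shift (units) from the measured pose to TCP target P; turn about tool z so that tool y lies at yaw_y deg"""
    o=arm.get_obs(); q=o["orientation"]; M=R.from_quat([q[1],q[2],q[3],q[0]])
    a=np.radians(yaw_y); y=np.array([np.cos(a),np.sin(a),0]); z=np.array([0,0,-1.]); G=R.from_matrix(np.c_[np.cross(y,z),y,z])
    d=np.array(P)-o["position"]
    print("t",round(o["t"],2),"pos",o["position"].round(1),"turn",((M.inv()*G).as_rotvec(degrees=True)/45).round(4),"shift in goal axes",(G.inv().apply(d)/80).round(3),"F",o["ft_force"].round(1),"w",round(o["gripper_width"],1),"g",round(o["grasp_force"],1))
E
python3 - <<'E'
from h import *
s=lambda c,x,y:((c[0]+.5)/2.941-.5+x,(c[1]+.5)/2.941-.5+y)
kt,ks=s((171,271),190,183),s((63,119),250,165)
print(tri(kt,ks),plane("top",kt,54),plane("side",ks,54))
to([554,263,140])
E
```

```text
(array([433.48666126, 210.73079544,  53.49589765]), np.float64(3.6038372527276357)) [435.27677456 210.63207288  54.        ] [431.64956952 209.79260618  54.        ]
t 0.1 pos [131.4 559.3 230.5] turn [-0.0021 -0.0004 -0.145 ] shift in goal axes [-5.679 -3.062  1.131] F [-0.3  0.2 -0.9] w 85.4 g 0.0
```

{"op": "step_arm", "data": {"steps": [{"delta_pos": [0,0,0],"rotation": [-0.002,0,-0.145],"hand": -1},{"delta_pos": [-0.4,-0.22,0.06],"rotation": [0,0,0],"hand": -1},{"delta_pos": [-0.4,-0.22,0.06],"rotation": [0,0,0],"hand": -1},{"delta_pos": [-0.4,-0.22,0.06],"rotation": [0,0,0],"hand": -1},{"delta_pos": [-0.4,-0.22,0.06],"rotation": [0,0,0],"hand": -1},{"delta_pos": [-0.4,-0.22,0.06],"rotation": [0,0,0],"hand": -1},{"delta_pos": [-0.4,-0.22,0.06],"rotation": [0,0,0],"hand": -1},{"delta_pos": [-0.4,-0.22,0.06],"rotation": [0,0,0],"hand": -1}]}}

```text
t: 0.77
position: [340.6, 409.9, 197.0]
orientation: [-0.0, 0.058, 0.998, 0.001]
ft_force: [-0.2, -0.2, 0.0]
gripper_width: 85.3
grasp_force: 0.0
```

{"op": "step_arm", "data": {"steps": [{"delta_pos": [-0.4,-0.22,0.06],"rotation": [0,0,0],"hand": -1},{"delta_pos": [-0.4,-0.22,0.06],"rotation": [0,0,0],"hand": -1},{"delta_pos": [-0.4,-0.22,0.06],"rotation": [0,0,0],"hand": -1},{"delta_pos": [-0.4,-0.22,0.06],"rotation": [0,0,0],"hand": -1},{"delta_pos": [-0.4,-0.22,0.06],"rotation": [0,0,0],"hand": -1},{"delta_pos": [-0.4,-0.22,0.06],"rotation": [0,0,0],"hand": -1},{"delta_pos": [0,0,0],"rotation": [0,0,0],"hand": -1},{"delta_pos": [0,0,0],"rotation": [0,0,0],"hand": -1}]}}

```text
t: 1.43
position: [519.0, 282.7, 167.4]
orientation: [-0.001, 0.06, 0.998, 0.0]
ft_force: [-0.1, 0.7, 0.3]
gripper_width: 85.2
grasp_force: 0.0
```

Run:
```python
from h import *
to([554,263,110])
for n in("top","side"): cv2.imwrite(f"pics/{n}1.png",eyes.snapshot(n)[:,:,::-1])
cv2.imwrite("pics/c1.png",np.hstack([crop("pics/top1.png",180,170,136,102),crop("pics/side1.png",250,140,136,102)]))
```

```text
t 1.43 pos [519.  282.7 167.4] turn [ 0.0011 -0.0022 -0.0044] shift in goal axes [-0.463 -0.193  0.718] F [-0.1  0.7  0.3] w 85.2 g 0.0
```

View pics/c1.png

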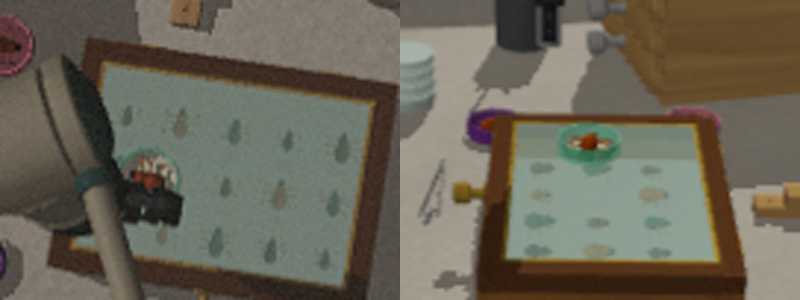

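The gripper is coming in above the dish (top crop about (150,190)), and the dish and box haven't moved. I'll centre over the dish and go down.

{"op": "step_arm", "data": {"steps": [{"delta_pos": [-0.23,-0.1,0.24],"rotation": [0,0,-0.004],"hand": -1},{"delta_pos": [-0.23,-0.1,0.24],"rotation": [0,0,0],"hand": -1},{"delta_pos": [0,0,0.24],"rotation": [0,0,0],"hand": -1},{"delta_pos": [0,0,0],"rotation": [0,0,0],"hand": -1},{"delta_pos": [0,0,0],"rotation": [0,0,0],"hand": -1}]}}

```text
t: 1.95
position: [550.7, 264.9, 110.4]
orientation: [-0.001, 0.056, 0.998, 0.0]
ft_force: [-0.3, 0.6, 0.5]
gripper_width: 85.4
grasp_force: 0.0
```

Run:
```python
from h import *
to([554,263,62])
for n in("top","side"): cv2.imwrite(f"pics/{n}2.png",eyes.snapshot(n)[:,:,::-1])
cv2.imwrite("pics/c2.png",np.hstack([crop("pics/top2.png",180,170,136,102),crop("pics/side2.png",282,150,68,51)]))
```

```text
t 1.95 pos [550.7 264.9 110.4] turn [ 0.001  -0.0039  0.006 ] shift in goal axes [-0.044 -0.019  0.605] F [-0.3  0.6  0.5] w 85.4 g 0.0
```

View pics/c2.png

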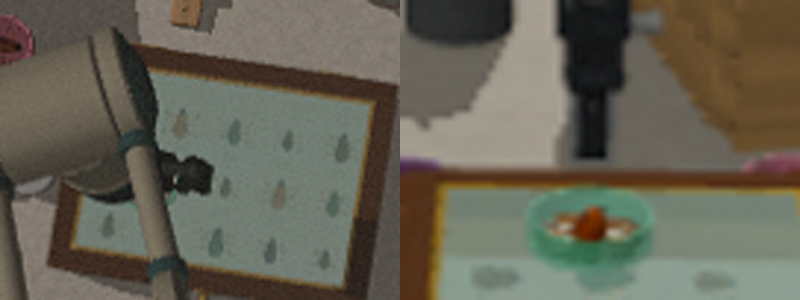

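The visible finger (side crop (592,155)) lines up with the dish centre (591,228). Lowering now.

{"op": "step_arm", "data": {"steps": [{"delta_pos": [-0.04,-0.02,0.1],"rotation": [0,0,0],"hand": -1},{"delta_pos": [0,0,0.12],"rotation": [0,0,0],"hand": -1},{"delta_pos": [0,0,0.12],"rotation": [0,0,0],"hand": -1},{"delta_pos": [0,0,0.12],"rotation": [0,0,0],"hand": -1},{"delta_pos": [0,0,0.12],"rotation": [0,0,0],"hand": -1},{"delta_pos": [0,0,0],"rotation": [0,0,0],"hand": -1},{"delta_pos": [0,0,0],"rotation": [0,0,0],"hand": -1}]}}

```text
t: 2.63
position: [555.1, 261.9, 63.4]
orientation: [-0.001, 0.057, 0.998, 0.0]
ft_force: [0.3, -0.7, 0.4]
gripper_width: 85.5
grasp_force: 0.0
```

{"op": "step_arm", "data": {"squeeze": 25, "steps": [{"delta_pos": [0,0,0],"rotation": [0,0,0],"hand": 1},{"delta_pos": [0,0,0],"rotation": [0,0,0],"hand": 1},{"delta_pos": [0,0,0],"rotation": [0,0,0],"hand": 1},{"delta_pos": [0,0,0],"rotation": [0,0,0],"hand": 1},{"delta_pos": [0,0,0],"rotation": [0,0,0],"hand": 1},{"delta_pos": [0,0,0],"rotation": [0,0,0],"hand": 1},{"delta_pos": [0,0,0],"rotation": [0,0,0],"hand": 1},{"delta_pos": [0,0,0],"rotation": [0,0,0],"hand": 1}]}}

```text
t: 3.3
position: [556.3, 262.3, 65.5]
orientation: [0.001, 0.057, 0.998, 0.001]
ft_force: [-0.7, 0.3, 6.6]
gripper_width: 58.8
grasp_force: 27.2
```

Run:
```python
from h import *
to([554,263,62])
cv2.imwrite("pics/side3.png",eyes.snapshot("side")[:,:,::-1])
cv2.imwrite("pics/c3.png",crop("pics/side3.png",282,150,68,51))
```

```text
t 3.3 pos [556.3 262.3  65.5] turn [0.0029 0.0021 0.004 ] shift in goal axes [0.03  0.005 0.044] F [-0.7  0.3  6.6] w 58.8 g 27.2
```

View pics/c3.png

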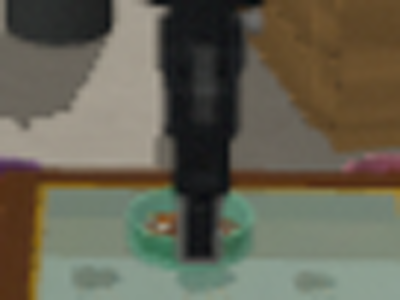

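The gripper holds the dish across its diameter: width 58.8, grip 27 N, finger tips level with the dish bottom. Lifting.

{"op": "step_arm", "data": {"steps": [{"delta_pos": [0,0,-0.1],"rotation": [0,0,0],"hand": 1},{"delta_pos": [0,0,-0.15],"rotation": [0,0,0],"hand": 1},{"delta_pos": [0,0,-0.2],"rotation": [0,0,0],"hand": 1},{"delta_pos": [0,0,-0.25],"rotation": [0,0,0],"hand": 1},{"delta_pos": [0,0,-0.25],"rotation": [0,0,0],"hand": 1},{"delta_pos": [0,0,-0.15],"rotation": [0,0,0],"hand": 1},{"delta_pos": [0,0,0],"rotation": [0,0,0],"hand": 1},{"delta_pos": [0,0,0],"rotation": [0,0,0],"hand": 1}]}}

```text
t: 4.02
position: [555.9, 262.1, 152.9]
orientation: [0.001, 0.057, 0.998, 0.001]
ft_force: [0.2, 0.1, -1.5]
gripper_width: 59.0
grasp_force: 27.2
```

Run:
```python
from h import *
to([486,-321,130])
```

```text
t 4.02 pos [555.9 262.1 152.9] turn [0.0027 0.0013 0.0041] shift in goal axes [ 0.017 -7.341  0.287] F [ 0.2  0.1 -1.5] w 59.0 g 27.2
```

{"op": "step_arm", "data": {"steps": [{"delta_pos": [0,-0.1,0],"rotation": [0,0,0],"hand": 1},{"delta_pos": [0,-0.2,0],"rotation": [0,0,0],"hand": 1},{"delta_pos": [0,-0.3,0],"rotation": [0,0,0],"hand": 1},{"delta_pos": [0,-0.35,0],"rotation": [0,0,0],"hand": 1},{"delta_pos": [0,-0.35,0],"rotation": [0,0,0],"hand": 1},{"delta_pos": [0,-0.35,0],"rotation": [0,0,0],"hand": 1},{"delta_pos": [0,-0.35,0],"rotation": [0,0,0],"hand": 1},{"delta_pos": [0,-0.35,0],"rotation": [0,0,0],"hand": 1}]}}

```text
t: 4.68
position: [532.6, 72.7, 151.1]
orientation: [-0.001, 0.057, 0.998, 0.0]
ft_force: [0.3, -1.0, -0.9]
gripper_width: 58.9
grasp_force: 27.2
```

{"op": "step_arm", "data": {"steps": [{"delta_pos": [0,-0.35,0],"rotation": [0,0,0],"hand": 1},{"delta_pos": [0,-0.35,0],"rotation": [0,0,0],"hand": 1},{"delta_pos": [0,-0.35,0],"rotation": [0,0,0],"hand": 1},{"delta_pos": [0,-0.35,0],"rotation": [0,0,0],"hand": 1},{"delta_pos": [0,-0.35,0],"rotation": [0,0,0],"hand": 1},{"delta_pos": [0,-0.35,0],"rotation": [0,0,0],"hand": 1},{"delta_pos": [0,-0.35,0],"rotation": [0,0,0],"hand": 1},{"delta_pos": [0,-0.35,0],"rotation": [0,0,0],"hand": 1}]}}

```text
t: 5.35
position: [506.7, -149.3, 150.8]
orientation: [-0.001, 0.057, 0.998, 0.001]
ft_force: [0.5, 0.3, -0.6]
gripper_width: 59.2
grasp_force: 27.2
```

{"op": "step_arm", "data": {"steps": [{"delta_pos": [0,-0.35,0],"rotation": [0,0,0],"hand": 1},{"delta_pos": [0,-0.35,0],"rotation": [0,0,0],"hand": 1},{"delta_pos": [0,-0.3,0],"rotation": [0,0,0],"hand": 1},{"delta_pos": [0,-0.2,0],"rotation": [0,0,0],"hand": 1},{"delta_pos": [0,-0.1,0],"rotation": [0,0,0],"hand": 1},{"delta_pos": [0,0,0],"rotation": [0,0,0],"hand": 1},{"delta_pos": [0,0,0],"rotation": [0,0,0],"hand": 1}]}}

```text
t: 5.93
position: [496.1, -250.3, 151.0]
orientation: [-0.001, 0.058, 0.998, 0.002]
ft_force: [-0.6, 0.2, -0.6]
gripper_width: 58.9
grasp_force: 27.3
```

Run:
```python
from h import *
to([486,-321,80])
```

```text
t 5.93 pos [ 496.1 -250.3  151. ] turn [ 0.004  -0.0021  0.0023] shift in goal axes [ 0.022 -0.892  0.887] F [-0.6  0.2 -0.6] w 58.9 g 27.3
```

{"op": "step_arm", "data": {"steps": [{"delta_pos": [0,-0.15,0],"rotation": [0.004,0,0.002],"hand": 1},{"delta_pos": [0,-0.25,0],"rotation": [0,0,0],"hand": 1},{"delta_pos": [0.02,-0.25,0.1],"rotation": [0,0,0],"hand": 1},{"delta_pos": [0,-0.15,0.2],"rotation": [0,0,0],"hand": 1},{"delta_pos": [0,-0.09,0.25],"rotation": [0,0,0],"hand": 1},{"delta_pos": [0,0,0.2],"rotation": [0,0,0],"hand": 1},{"delta_pos": [0,0,0.14],"rotation": [0,0,0],"hand": 1},{"delta_pos": [0,0,0],"rotation": [0,0,0],"hand": 1}]}}

```text
t: 6.6
position: [485.8, -319.6, 78.0]
orientation: [-0.002, 0.057, 0.998, 0.001]
ft_force: [0.1, 0.5, -0.7]
gripper_width: 58.7
grasp_force: 27.3
```

Run:
```python
from h import *
to([486,-321,46])
for n in("top","side"): cv2.imwrite(f"pics/{n}4.png",eyes.snapshot(n)[:,:,::-1])
cv2.imwrite("pics/c4.png",np.hstack([crop("pics/top4.png",390,190,136,102),crop("pics/side4.png",260,300,136,102)]))
```

```text
t 6.6 pos [ 485.8 -319.6   78. ] turn [ 0.0019 -0.006   0.0034] shift in goal axes [-0.004 -0.017  0.399] F [ 0.1  0.5 -0.7] w 58.7 g 27.3
```

View pics/c4.png

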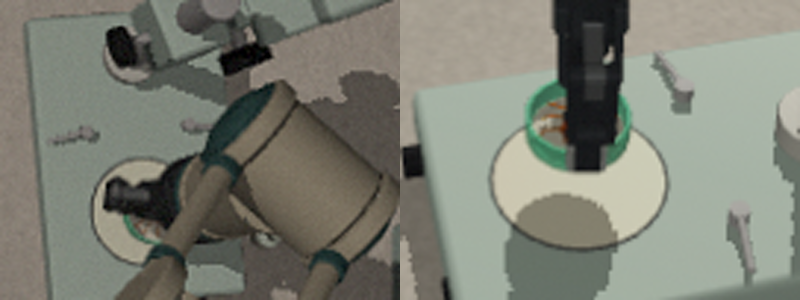

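The dish is held level over the plate (side crop: dish at (578,123), plate at (579,182), on the line of descent). Lowering until contact.

{"op": "step_arm", "data": {"steps": [{"delta_pos": [0,-0.01,0.1],"rotation": [0,0,0],"hand": 1},{"delta_pos": [0,0,0.12],"rotation": [0,0,0],"hand": 1},{"delta_pos": [0,0,0.1],"rotation": [0,0,0],"hand": 1},{"delta_pos": [0,0,0.06],"rotation": [0,0,0],"hand": 1},{"delta_pos": [0,0,0.03],"rotation": [0,0,0],"hand": 1},{"delta_pos": [0,0,0],"rotation": [0,0,0],"hand": 1},{"delta_pos": [0,0,0],"rotation": [0,0,0],"hand": 1}]}}

```text
t: 7.28
position: [487.3, -322.1, 47.7]
orientation: [-0.0, 0.058, 0.998, -0.001]
ft_force: [-0.2, -0.6, -1.1]
gripper_width: 59.3
grasp_force: 27.3
```

{"op": "step_arm", "data": {"steps": [{"delta_pos": [0,0,0.02],"rotation": [0,0,0],"hand": 1},{"delta_pos": [0,0,0.02],"rotation": [0,0,0],"hand": 1},{"delta_pos": [0,0,0.01],"rotation": [0,0,0],"hand": 1},{"delta_pos": [0,0,0],"rotation": [0,0,0],"hand": 1},{"delta_pos": [0,0,0],"rotation": [0,0,0],"hand": 1}]}}

```text
t: 7.7
position: [487.3, -322.1, 43.8]
orientation: [0.0, 0.058, 0.998, -0.001]
ft_force: [-0.2, -0.5, -1.2]
gripper_width: 59.2
grasp_force: 27.3
```

{"op": "step_arm", "data": {"steps": [{"delta_pos": [0,0,0.01],"rotation": [0,0,0],"hand": 1},{"delta_pos": [0,0,0.01],"rotation": [0,0,0],"hand": 1},{"delta_pos": [0,0,0],"rotation": [0,0,0],"hand": 1},{"delta_pos": [0,0,0],"rotation": [0,0,0],"hand": 1}]}}

```text
t: 8.03
position: [487.5, -322.2, 42.6]
orientation: [0.0, 0.058, 0.998, -0.001]
ft_force: [-0.1, -0.0, 2.6]
gripper_width: 58.8
grasp_force: 27.6
```

Contact. Releasing, then rising.

{"op": "step_arm", "data": {"steps": [{"delta_pos": [0,0,0],"rotation": [0,0,0],"hand": 0.1},{"delta_pos": [0,0,0],"rotation": [0,0,0],"hand": -0.5},{"delta_pos": [0,0,0],"rotation": [0,0,0],"hand": -1},{"delta_pos": [0,0,0],"rotation": [0,0,0],"hand": -1},{"delta_pos": [0,0,0],"rotation": [0,0,0],"hand": -1},{"delta_pos": [0,0,0],"rotation": [0,0,0],"hand": -1},{"delta_pos": [0,0,0],"rotation": [0,0,0],"hand": -1}]}}

```text
t: 8.62
position: [487.3, -322.1, 42.0]
orientation: [-0.0, 0.058, 0.998, -0.001]
ft_force: [0.2, 0.3, 0.2]
gripper_width: 85.4
grasp_force: 0.0
```

{"op": "step_arm", "data": {"steps": [{"delta_pos": [0,0,-0.05],"rotation": [0,0,0],"hand": -1},{"delta_pos": [0,0,-0.15],"rotation": [0,0,0],"hand": -1},{"delta_pos": [0,0,-0.3],"rotation": [0,0,0],"hand": -1},{"delta_pos": [0,0,-0.35],"rotation": [0,0,0],"hand": -1},{"delta_pos": [0,0,-0.35],"rotation": [0,0,0],"hand": -1},{"delta_pos": [0,0,-0.15],"rotation": [0,0,0],"hand": -1},{"delta_pos": [0,0,0],"rotation": [0,0,0],"hand": -1}]}}

```text
t: 9.2
position: [489.3, -323.5, 154.2]
orientation: [0.003, 0.058, 0.998, -0.003]
ft_force: [0.4, 0.0, -0.0]
gripper_width: 85.3
grasp_force: 0.0
```

Run:
```python
from h import *
to([432,210,130])
```

```text
t 9.2 pos [ 489.3 -323.5  154.2] turn [-0.0075  0.0087  0.0021] shift in goal axes [1.489 6.539 0.303] F [ 0.4  0.  -0. ] w 85.3 g 0.0
```

{"op": "step_arm", "data": {"steps": [{"delta_pos": [0.05,0.2,0],"rotation": [-0.0075,0.0087,0.002],"hand": -1},{"delta_pos": [0.1,0.42,0],"rotation": [0,0,0],"hand": -1},{"delta_pos": [0.1,0.42,0],"rotation": [0,0,0],"hand": -1},{"delta_pos": [0.1,0.42,0],"rotation": [0,0,0],"hand": -1},{"delta_pos": [0.1,0.42,0],"rotation": [0,0,0],"hand": -1},{"delta_pos": [0.1,0.42,0],"rotation": [0,0,0],"hand": -1},{"delta_pos": [0.1,0.42,0],"rotation": [0,0,0],"hand": -1},{"delta_pos": [0.1,0.42,0],"rotation": [0,0,0],"hand": -1}]}}

```text
t: 9.87
position: [454.5, -62.6, 149.8]
orientation: [-0.005, 0.059, 0.998, 0.003]
ft_force: [0.0, -0.9, 0.8]
gripper_width: 85.8
grasp_force: 0.0
```

{"op": "step_arm", "data": {"steps": [{"delta_pos": [0.1,0.42,0],"rotation": [0,0,0],"hand": -1},{"delta_pos": [0.1,0.42,0],"rotation": [0,0,0],"hand": -1},{"delta_pos": [0.1,0.42,0],"rotation": [0,0,0],"hand": -1},{"delta_pos": [0.1,0.42,0],"rotation": [0,0,0],"hand": -1},{"delta_pos": [0.1,0.42,0],"rotation": [0,0,0],"hand": -1},{"delta_pos": [0.1,0.42,0],"rotation": [0,0,0],"hand": -1},{"delta_pos": [0,0,0],"rotation": [0,0,0],"hand": -1},{"delta_pos": [0,0,0],"rotation": [0,0,0],"hand": -1}]}}

```text
t: 10.53
position: [430.4, 142.0, 151.3]
orientation: [-0.005, 0.056, 0.998, 0.002]
ft_force: [0.2, -1.1, -0.0]
gripper_width: 85.4
grasp_force: 0.0
```

Run:
```python
from h import *
to([432,210,100])
for n in("top","side"): cv2.imwrite(f"pics/{n}5.png",eyes.snapshot(n)[:,:,::-1])
x=lambda f,x,y,w,h:crop(f,x,y,w,h)
cv2.imwrite("pics/c5.png",np.vstack([np.hstack([x("pics/top5.png",390,190,136,102),x("pics/side5.png",260,310,136,102)]),np.hstack([x("pics/top5.png",190,183,136,102),x("pics/side5.png",238,150,136,102)])]))
```

```text
t 10.53 pos [430.4 142.  151.3] turn [ 0.0043 -0.0135  0.0056] shift in goal axes [0.08  0.847 0.641] F [ 0.2 -1.1 -0. ] w 85.4 g 0.0
```

View pics/c5.png

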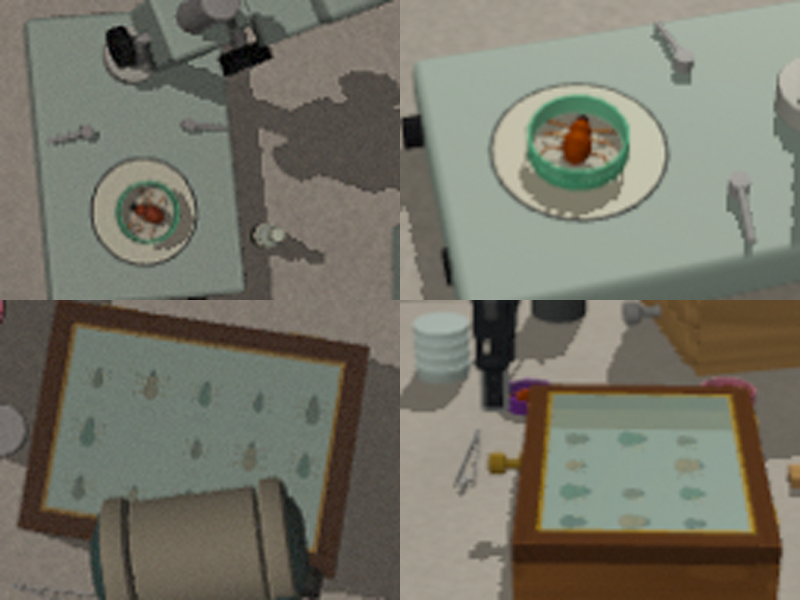

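The dish stands whole and centred on the plate: top crop, dish (148,212) in plate (144,211). The bystanders haven't moved. The gripper (side crop (494,400)) still has to go left over the knob (503,463).

{"op": "step_arm", "data": {"steps": [{"delta_pos": [0,0.1,0.1],"rotation": [0.004,-0.0135,0.0055],"hand": -0.3},{"delta_pos": [0.02,0.2,0.15],"rotation": [0,0,0],"hand": -0.3},{"delta_pos": [0.03,0.25,0.15],"rotation": [0,0,0],"hand": -0.3},{"delta_pos": [0.03,0.2,0.15],"rotation": [0,0,0],"hand": -0.3},{"delta_pos": [0,0.1,0.1],"rotation": [0,0,0],"hand": -0.3},{"delta_pos": [0,0,0],"rotation": [0,0,0],"hand": -0.3},{"delta_pos": [0,0,0],"rotation": [0,0,0],"hand": -0.3}]}}

```text
t: 11.22
position: [434.6, 207.6, 100.3]
orientation: [0.001, 0.061, 0.998, -0.0]
ft_force: [0.4, 0.1, -0.3]
gripper_width: 55.5
grasp_force: 0.0
```

Run:
```python
from h import *
to([432.5,210,46])
```

```text
t 11.22 pos [434.6 207.6 100.3] turn [-0.0002  0.0031 -0.0061] shift in goal axes [0.03  0.027 0.679] F [ 0.4  0.1 -0.3] w 55.5 g 0.0
```

{"op": "step_arm", "data": {"steps": [{"delta_pos": [0.02,0.02,0.12],"rotation": [0,0.003,-0.006],"hand": -0.3},{"delta_pos": [0.01,0.01,0.16],"rotation": [0,0,0],"hand": -0.3},{"delta_pos": [0,0,0.16],"rotation": [0,0,0],"hand": -0.3},{"delta_pos": [0,0,0.14],"rotation": [0,0,0],"hand": -0.3},{"delta_pos": [0,0,0.09],"rotation": [0,0,0],"hand": -0.3},{"delta_pos": [0,0,0],"rotation": [0,0,0],"hand": -0.3},{"delta_pos": [0,0,0],"rotation": [0,0,0],"hand": -0.3}]}}

```text
t: 11.8
position: [432.9, 211.0, 47.2]
orientation: [0.001, 0.059, 0.998, 0.0]
ft_force: [-0.5, 0.6, 0.4]
gripper_width: 55.7
grasp_force: 0.0
```

{"op": "step_arm", "data": {"squeeze": 25, "steps": [{"delta_pos": [0,0,0],"rotation": [0,0,0],"hand": 1},{"delta_pos": [0,0,0],"rotation": [0,0,0],"hand": 1},{"delta_pos": [0,0,0],"rotation": [0,0,0],"hand": 1},{"delta_pos": [0,0,0],"rotation": [0,0,0],"hand": 1},{"delta_pos": [0,0,0],"rotation": [0,0,0],"hand": 1},{"delta_pos": [0,0,0],"rotation": [0,0,0],"hand": 1},{"delta_pos": [0,0,0],"rotation": [0,0,0],"hand": 1},{"delta_pos": [0,0,0],"rotation": [0,0,0],"hand": 1}]}}

```text
t: 12.47
position: [433.1, 209.4, 48.1]
orientation: [0.001, 0.057, 0.998, -0.001]
ft_force: [-0.4, -7.3, 5.8]
gripper_width: 18.6
grasp_force: 24.4
```

Run:
```python
from h import *
to([432.5,210,46])
cv2.imwrite("pics/side6.png",eyes.snapshot("side")[:,:,::-1])
cv2.imwrite("pics/c6.png",crop("pics/side6.png",250,175,68,51))
```

```text
t 12.47 pos [433.1 209.4  48.1] turn [-0.0033  0.0036  0.0036] shift in goal axes [0.008 0.007 0.027] F [-0.4 -7.3  5.8] w 18.6 g 24.4
```

View pics/c6.png

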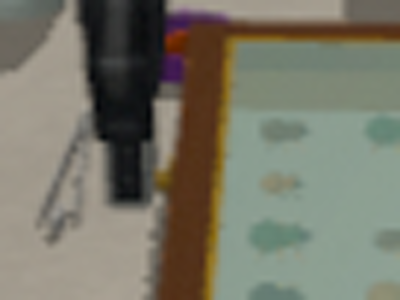

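The fingers are closed on the knob head: width 18.6, which fits the 20 mm head. Working out the arc now.

Run:
```python
import numpy as np
a=np.radians([0,1,2.5,4.5,7,9.5,12,14.5,17,19.5,22,24.5,27,29.5,32,34.5,37,39.5,42,44.5,47,49.5,52,54.5,57,58.5,59.5,60])
X=242-242*np.cos(a)+9*np.sin(a);Z=242*np.sin(a)+9*np.cos(a)-9
print(np.c_[-np.diff(X)/80,-np.diff(Z)/80].round(3).tolist()); print(np.c_[X,Z][[8,16,24,27]].round(1).tolist())
```

```text
[[-0.002, -0.053], [-0.005, -0.079], [-0.01, -0.105], [-0.018, -0.131], [-0.024, -0.13], [-0.029, -0.129], [-0.035, -0.127], [-0.041, -0.126], [-0.046, -0.124], [-0.051, -0.122], [-0.057, -0.119], [-0.062, -0.117], [-0.067, -0.114], [-0.072, -0.111], [-0.076, -0.108], [-0.081, -0.104], [-0.086, -0.101], [-0.09, -0.097], [-0.094, -0.093], [-0.098, -0.089], [-0.102, -0.084], [-0.105, -0.08], [-0.109, -0.075], [-0.112, -0.07], [-0.069, -0.04], [-0.046, -0.026], [-0.023, -0.012]]
[[13.2, 70.4], [54.1, 143.8], [117.7, 198.9], [128.8, 205.1]]
```

{"op": "step_arm", "data": {"squeeze": 30, "steps": [{"delta_pos": [0,-0.02,0],"rotation": [0,0,0],"hand": 1},{"delta_pos": [-0.002,0,-0.053],"rotation": [0,0,0],"hand": 1},{"delta_pos": [-0.005,0,-0.079],"rotation": [0,0,0],"hand": 1},{"delta_pos": [-0.01,0,-0.105],"rotation": [0,0,0],"hand": 1},{"delta_pos": [-0.018,0,-0.131],"rotation": [0,0,0],"hand": 1},{"delta_pos": [-0.024,0,-0.13],"rotation": [0,0,0],"hand": 1},{"delta_pos": [-0.029,0,-0.129],"rotation": [0,0,0],"hand": 1},{"delta_pos": [-0.035,0,-0.127],"rotation": [0,0,0],"hand": 1}]}}

```text
t: 13.18
position: [443.0, 208.1, 108.6]
orientation: [0.001, 0.058, 0.998, 0.0]
ft_force: [3.9, -3.6, -4.5]
gripper_width: 18.3
grasp_force: 29.4
```

{"op": "step_arm", "data": {"steps": [{"delta_pos": [-0.041,0,-0.126],"rotation": [0,0,0],"hand": 1},{"delta_pos": [-0.046,0,-0.124],"rotation": [0,0,0],"hand": 1},{"delta_pos": [-0.051,0,-0.122],"rotation": [0,0,0],"hand": 1},{"delta_pos": [-0.057,0,-0.119],"rotation": [0,0,0],"hand": 1},{"delta_pos": [-0.062,0,-0.117],"rotation": [0,0,0],"hand": 1},{"delta_pos": [-0.067,0,-0.114],"rotation": [0,0,0],"hand": 1},{"delta_pos": [-0.072,0,-0.111],"rotation": [0,0,0],"hand": 1},{"delta_pos": [-0.076,0,-0.108],"rotation": [0,0,0],"hand": 1}]}}

```text
t: 13.85
position: [479.7, 203.5, 183.5]
orientation: [0.0, 0.058, 0.998, -0.0]
ft_force: [1.7, -4.6, -5.4]
gripper_width: 18.5
grasp_force: 29.4
```

{"op": "step_arm", "data": {"steps": [{"delta_pos": [-0.081,0,-0.104],"rotation": [0,0,0],"hand": 1},{"delta_pos": [-0.086,0,-0.101],"rotation": [0,0,0],"hand": 1},{"delta_pos": [-0.09,0,-0.097],"rotation": [0,0,0],"hand": 1},{"delta_pos": [-0.094,0,-0.093],"rotation": [0,0,0],"hand": 1},{"delta_pos": [-0.098,0,-0.089],"rotation": [0,0,0],"hand": 1},{"delta_pos": [-0.102,0,-0.084],"rotation": [0,0,0],"hand": 1},{"delta_pos": [-0.105,0,-0.08],"rotation": [0,0,0],"hand": 1},{"delta_pos": [-0.109,0,-0.075],"rotation": [0,0,0],"hand": 1}]}}

```text
t: 14.52
position: [539.8, 195.9, 240.9]
orientation: [-0.001, 0.058, 0.998, -0.001]
ft_force: [0.9, -6.3, -4.3]
gripper_width: 18.3
grasp_force: 29.5
```

{"op": "step_arm", "data": {"steps": [{"delta_pos": [-0.112,-0.008,-0.07],"rotation": [0,0,0],"hand": 1},{"delta_pos": [-0.069,-0.008,-0.04],"rotation": [0,0,0],"hand": 1},{"delta_pos": [-0.046,0,-0.026],"rotation": [0,0,0],"hand": 1},{"delta_pos": [-0.023,0,-0.012],"rotation": [0,0,0],"hand": 1},{"delta_pos": [0,0,0],"rotation": [0,0,0],"hand": 1},{"delta_pos": [0,0,0],"rotation": [0,0,0],"hand": 1},{"delta_pos": [0,0,0],"rotation": [0,0,0],"hand": 1}]}}

```text
t: 15.1
position: [559.4, 193.4, 252.5]
orientation: [0.0, 0.058, 0.998, 0.0]
ft_force: [0.5, -3.7, -2.7]
gripper_width: 18.5
grasp_force: 29.6
```

Run:
```python
from h import *
to([560.9,194.3,253.2])
for n in("top","side"): cv2.imwrite(f"pics/{n}7.png",eyes.snapshot(n)[:,:,::-1])
cv2.imwrite("pics/c7.png",np.hstack([crop("pics/top7.png",180,160,160,120),crop("pics/side7.png",240,100,160,120)]))
```

```text
t 15.1 pos [559.4 193.4 252.5] turn [0.0011 0.0006 0.0008] shift in goal axes [-0.017  0.014 -0.009] F [ 0.5 -3.7 -2.7] w 18.5 g 29.6
```

View pics/c7.png

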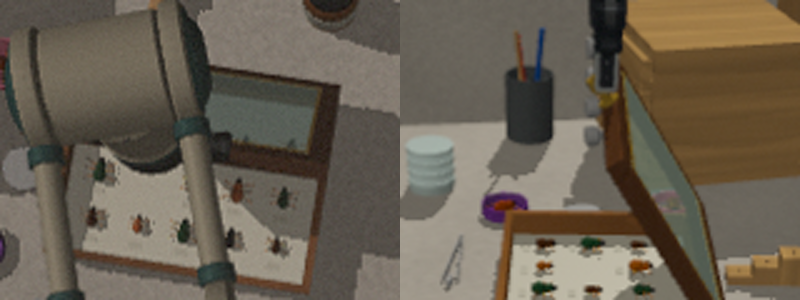

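The lid stands open with the knob in the fingers (side crop (608,85)), and the lid's near front corner is at about (620,165). I'll check the angle against that corner and the hand's position.

Run:
```python
from h import *
yaw=np.radians(-6.7); ex=np.array([np.cos(yaw),np.sin(yaw),0]); ey=np.array([-np.sin(yaw),np.cos(yaw),0]); c0=np.array([562,192,0.])
def P(th,r,h,y):
    a=np.radians(th); return c0+ex*(110-r*np.cos(a)+h*np.sin(a))+ey*y+np.array([0,0,45+r*np.sin(a)+h*np.cos(a)])
for th in(0,57,60,63):
    print(th,[pix("side",P(th,r,h,y)).round(1).tolist() for r,h,y in((220,0,-150),(220,18,-150),(220,0,150),(0,0,-150),(0,18,-150))])
im=cv2.cvtColor(cv2.imread("pics/side7.png"),cv2.COLOR_BGR2HSV)
# near end face of the lid: brown pixels on rows -> left/right brown run
for r in range(158,232,6):
    x=np.where((im[r,310:370,0]<18)&(im[r,310:370,1]>110)&(im[r,310:370,2]<110)&(im[r,310:370,2]>25))[0]+310
    print(r,x.min() if len(x) else None,x.max() if len(x) else None,len(x))
```

```text
0 [[276.3, 239.4], [276.1, 233.0], [281.6, 183.8], [368.0, 239.8], [368.7, 233.5]]
57 [[320.3, 168.4], [327.4, 164.3], [316.8, 123.4], [368.0, 239.8], [374.6, 236.4]]
60 [[324.9, 165.9], [332.3, 162.1], [320.5, 121.3], [368.0, 239.8], [374.8, 236.7]]
63 [[329.7, 163.6], [337.3, 160.2], [324.2, 119.4], [368.0, 239.8], [374.9, 237.0]]
158 322 369 31
164 322 369 27
170 325 369 25
176 328 338 11
182 332 360 12
188 310 362 37
194 339 363 12
200 344 364 10
206 335 366 15
212 351 367 11
218 354 368 11
224 316 367 15
230 360 369 10
```

Run:
```python
from h import *
exec(open('/dev/null').read())
yaw=np.radians(-6.7); ex=np.array([np.cos(yaw),np.sin(yaw),0]); ey=np.array([-np.sin(yaw),np.cos(yaw),0]); c0=np.array([562,192,0.])
def P(th,r,h,y):
    a=np.radians(th); return c0+ex*(110-r*np.cos(a)+h*np.sin(a))+ey*y+np.array([0,0,45+r*np.sin(a)+h*np.cos(a)])
im=cv2.cvtColor(cv2.imread("pics/side7.png"),cv2.COLOR_BGR2HSV).astype(int)
m=(im[...,0]<18)&(im[...,1]>110)&(im[...,2]<110)&(im[...,2]>25)
rows=np.arange(170,228); L=[];Rr=[]
for r in rows:
    xc=pix("side",P(59.5,220*(238-r)/73,9,-150))[0]; x=np.arange(int(xc)-14,int(xc)+15); w=x[m[r,x]]
    # run containing xc
    c=int(xc); l=c
    while m[r,l-1] and c-l<15:l-=1
    q=c
    while m[r,q+1] and q-c<15:q+=1
    L.append(l-.5);Rr.append(q+.5)
L,Rr=np.array(L),np.array(Rr)
print(np.c_[rows,L,Rr][::5].tolist())
def line(v,r):
    for _ in range(3):
        k=np.polyfit(r,v,1); e=np.abs(v-np.polyval(k,r)); g=e<2; v,r=v[g],r[g]
    return k[0],np.polyval(k,200),len(r)
print("left",line(L,rows),"right",line(Rr,rows))
for th in(56,58,60,62):
    o=[]
    for h in(0,18):
        a,b=pix("side",P(th,220,h,-150)),pix("side",P(th,20,h,-150)); s=(b[0]-a[0])/(b[1]-a[1]); o+= [s.round(3),(a[0]+s*(200-a[1])).round(1)]
    print(th,o)
```

```text
[[170.0, 324.5, 334.5], [175.0, 327.5, 337.5], [180.0, 330.5, 341.5], [185.0, 330.5, 344.5], [190.0, 327.5, 346.5], [195.0, 339.5, 349.5], [200.0, 343.5, 352.5], [205.0, 345.5, 355.5], [210.0, 348.5, 358.5], [215.0, 352.5, 362.5], [220.0, 355.5, 364.5], [225.0, 358.5, 367.5]]
left (np.float64(0.6255819055466953), np.float64(342.6860438984195), 41) right (np.float64(0.609831123688824), np.float64(352.88026392691256), 58)
56 [np.float64(0.698), np.float64(340.2), np.float64(0.684), np.float64(349.7)]
58 [np.float64(0.639), np.float64(342.6), np.float64(0.626), np.float64(351.8)]
60 [np.float64(0.583), np.float64(344.8), np.float64(0.57), np.float64(353.9)]
62 [np.float64(0.529), np.float64(346.9), np.float64(0.516), np.float64(355.8)]
```

The hand's position gives about 59.6° and the lid edge in the picture about 58.6°, so I'll raise it by about 0.7°.

{"op": "step_arm", "data": {"steps": [{"delta_pos": [-0.016,-0.008,-0.009],"rotation": [0,0,0],"hand": 1},{"delta_pos": [-0.016,0,-0.009],"rotation": [0,0,0],"hand": 1},{"delta_pos": [0,0,0],"rotation": [0,0,0],"hand": 1},{"delta_pos": [0,0,0],"rotation": [0,0,0],"hand": 1},{"delta_pos": [0,0,0],"rotation": [0,0,0],"hand": 1},{"delta_pos": [0,0,0],"rotation": [0,0,0],"hand": 1}]}}

```text
t: 15.7
position: [562.6, 192.9, 254.2]
orientation: [0.001, 0.058, 0.998, 0.001]
ft_force: [-0.8, -0.9, -2.7]
gripper_width: 18.0
grasp_force: 29.7
```

Run:
```python
from h import *
o=arm.get_obs(); d=o["position"]-[433.1,209.4,48.1]; X=d[0]*.993-d[1]*.117
print(o["position"],o["qvel"].round(3),o["ft_force"],2*(90-2.13-np.degrees(np.arctan2(d[2],X))),2*np.degrees(np.arcsin(np.hypot(X,d[2])/2/242.17)))
```

```text
[562.57159682 192.90612197 254.21104792] [ 0.    -0.     0.002  0.    -0.    -0.   ] [-0.7706234  -0.9307203  -2.72375505] 60.41825227741238 60.486394673502765
```

The hand's position now gives about 60.4° and the picture about 59.4°, so the lid is at 60° within measurement error and still. Handing in.

```bash
python3 -c "
from workcell import workorder
print(workorder.close_job())"
```

```text
the job is handed in; nothing more can be done
None
```

The job is handed in: the dish stands centred on the stage plate, and the arm is holding the lid open by its knob at about 60° (60.4° from the hand's position; the picture, taken before a last 0.7° raise, puts it at about 59.4°).

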